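# Start the press screw without crossing its thread

### The job

The screw of the small blue press stands loose in the mouth of its brass threaded collar. Take the crank by its wooden handle, turn it backward (anticlockwise seen from above) until you feel the screw drop at the start of the thread and stop there, then turn it forward (clockwise) one full turn so that the thread has caught. Finish while still holding the handle in a steady grip, screw started and still, and leave the other things on the bench where they are.

Things in the scene. Friction and masses are not known exactly. Their poses are not given: they have to be found in the camera images.
- press: small blue hold-down press fixed on the bench: base board 170 x 250 mm, two posts, cross beam (230 mm along the press's y, 85 mm along its x, top face 124 mm above the bench) carrying an upright screw with a green crank on top. Origin on the bench under the screw axis; its -x side, the front, bears a white painted line.
- collar_mouth (a point): centre of the upper face of the brass threaded collar on the beam (60 mm across), 146 mm above the bench, on the vertical screw axis about which the crank turns
- handle_mid (a point): middle of the upright round wooden crank handle, 23 mm diameter, 44 mm tall, 60 mm from the screw axis, its middle about 0.21 m above the bench. It spins freely on its pin: held firmly, it can be carried round a level circle without turning the gripper. The crank arm lies about 12 mm below its lower end; the steel pin shows 10 mm above its upper end.
- handle_float (a joint): m, 0 at rest, up positive. The handle floats on its pin against a spring (120 N/m), 10 mm down and 22 mm up from rest, so a hand can stay level at the height where it took the handle while the screw rises and falls. The screw's drop changes the pull on that hand by about 1 N.
- crank (a joint): turn of the crank, rad. Grows backward (anticlockwise from above), falls forward (clockwise, screwing in); whole turns are counted, -10 to 3. At 0 the handle stands over the white line (press -x side); at q its bearing from the axis is press yaw + pi + q. Starts at -4.2 to -2.2. The thread begins, unseen, within 0.8 rad either side of 0. Turns with about 1 N at the handle.
- screw (a joint): height of the screw and crank, m; right-hand thread, 10 mm a turn. The screw rests by its weight on the topmost turn of thread, starting at -0.009 to -0.002. Turned backward it climbs to about 0; at the thread start it falls 10 mm to about -0.010 (drop complete 0.15 rad past the start). Turned forward from there it is caught, reaching about -0.020 one turn later. Lower stop -0.024.
- paint_red: pale paint can with a red band, 54 mm diameter, 60 mm tall, origin at centre of its underside; a bystander
- paint_ochre: pale paint can with a yellow band, 54 mm diameter, 60 mm tall, origin at centre of its underside; a bystander
- paint_dark: pale paint can with a grey band, 54 mm diameter, 60 mm tall, origin at centre of its underside; a bystander
- mallet: carver's round wooden mallet standing on its head, 68 mm diameter, 200 mm tall, origin at centre of its underside; a bystander
- chisel: wood chisel lying flat, about 230 mm long and 25 mm high, origin where handle and blade meet, blade along its +x; a bystander
- brush_pot: empty blue ceramic pot, 72 mm across, 90 mm tall, origin at centre of its underside; a bystander
- panel: thin plywood panel 120 x 100 x 10 mm lying on the base board of the press beneath the screw, origin at centre of its underside; a bystander

How it is judged:
By the outcome, as a careful person would: the job done as asked, in the order asked, and still so for the second after the job is handed in, while the arm keeps its last pose, push and grip.
It also fails if it takes over 69 s, if anything falls off the work surface, if the arm or the gripper's body presses on something with over 40 N, if the wrist force passes 120 N, or if a joint passes its speed limit or range.

### The arm

A 6-joint arm with a two-finger parallel gripper is mounted at the origin on the work surface. World frame = base frame: x ahead of the robot, y to its left, z up, the work surface at z = 0. Lengths are in m, angles in rad, forces in N, time in s.
With the tool pointing down it reaches from about 0.35 to 0.925 m from the base axis. Payload 6.4 kg.
Tool frame: the origin (TCP) lies on the centre line of the jaws, within the pads' length; the fingertips stand 14 mm ahead of it and the grasp point (between the pads) lies 5 mm behind it; z points along the fingers, y is the direction in which the jaws open and shut (so a half turn about z gives the same grasp; the last joint's range is limited). The gripper opens to 94 mm and grips with 3 to 60 N. Pads are 16 mm wide; open, the fingers measure 119 mm over their backs; the gripper's body (75 mm by 177 mm) begins 78 mm behind the grasp point.
Start: joints at [1.155, 0.245, 1.558, -0, 1.339, -0.174], TCP at [0.156, 0.631, 0.219] pointing down, gripper open.
Joint ranges: [-3.13, 3.13], [-1.02, 2.26], [0.13, 2.54], [-0.95, 4.09], [0.21, 2.88], [-2.74, 2.74]. Speed limits (rad/s): [2.57, 2.57, 3.14, 3.14, 3.14, 3.14].

### API

Orientations are given as a unit quaternion [x, y, z, w].
In Python, from plant import arm gives the robot as it stands.
- The arm moves only by the shell command python3 -m crank 'ROWS' [FORCE]. ROWS is JSON, a list of rows, each a list of 7 numbers: the finger opening in m, from 0 to 0.094, then the shift along the tool's x, y, z in m, then the turn, a rotation vector about the tool's x, y, z in rad. In form: [[claw, dx, dy, dz, ax, ay, az], ...]. A call has 1 to 8 rows; each row is the pose to reach, as a shift and turn from the pose commanded when the call began, along the tool's axes at that moment; what a row does not reach only later rows make up. A row lasts 1/8 s, in which the tool goes at most 62.5 mm and 10.7 degrees, less where a joint would pass 70% of its speed; a pose out of reach is approached as far as the arm can. A call with a gripper value outside its range is refused whole. The fingers move at their own pace and stop on an object; FORCE is the grip in N (left out, the last holds). Time passes only in rows, so rows that repeat a pose let the fingers close. It gives the time, the measured TCP pose, the force and the opening at its end, in the units of the state.
- arm.sense(): the state, without advancing time (a new reading comes with each control period).
- arm.snapshot(name): name is "scene" or "top" or "wrist"; returns (picture, depth): 400x640x3 uint8, red, green, blue; 400x640 float32, m along the optical axis (not along the pixel's ray), 0 where there is no reading.
- arm.calibration(name): a dict with "mtx" (3x3 intrinsics, pixels), "camera_from_world" (4x4, takes a point from world to camera coordinates); the wrist camera has in their place "mount" (4x4, takes a point from camera to tool coordinates, whose origin is the TCP and whose axes are the flange's). Camera axes: x right, y down, z forward; pixel columns grow to the right and rows downward; lengths in m; the calibration is good to about 2 mm. A picture is of the moment at which its call begins: read the wrist's pose just before it. calibration takes no time and is no camera call.
- arm.sign_off(): hands the job in, once; it reports no verdict.
The state is a dict: "time": time; "joint_positions": joint angles; "qvel": joint speeds; "joint_efforts": joint torques, N m; "ee_pos": TCP position; "tool_rot": TCP orientation; "force": force on the tool from outside, world axes, zero at the start; "wrist_torque": the same for the moment, N m; "opening": opening from 0.0 (shut) to 1.0 (fully open).
Only numpy, scipy, OpenCV 4.12 (cv2) and the standard library are available. Lean on these libraries where they do the work, as an engineer would, in place of code of your own. Each camera call takes 0.05 s, during which the arm holds its last target.

## Working session

There is one attempt and no reset: what is moved stays moved. The work goes in short steps, Python scripts to look and compute and a shell command to move; the robot and the scene stay as the last step left them, time stands still between calls to the robot, and variables do not carry over. Pictures are saved under pics/ and viewed, and the job is handed in when it is done.

```bash
ls; mkdir -p pics; python3 - <<'E'
from plant import arm
import cv2,numpy as np
s=arm.sense();print(s)
for n in ["scene","top"]:
    p,d=arm.snapshot(n);cv2.imwrite(f"pics/{n}0.png",p[:,:,::-1]);np.save(f"pics/{n}0.npy",d)
    c=arm.calibration(n);print(n,c)
print(arm.calibration("wrist"))
E
```

```text
pics
{'time': 0.0, 'joint_positions': array([ 1.15490386e+00,  2.45792802e-01,  1.55897728e+00, -3.71141174e-06,
        1.33871836e+00, -1.74128788e-01]), 'qvel': array([-6.60017528e-04,  7.90426914e-04, -2.96473157e-03, -1.68514551e-05,
        2.33833813e-04, -6.49659315e-04]), 'joint_efforts': array([-1.04511833e-03, -4.15815568e+01, -3.14609098e+01,  6.84698322e-02,
        3.28698743e-02, -1.22891101e-04]), 'ee_pos': array([0.15540079, 0.63056629, 0.2183787 ]), 'tool_rot': array([ 1.20587179e-01,  9.92702289e-01, -9.07469070e-04, -2.73872657e-04]), 'force': array([-0.00362915, -0.71049586,  0.86485505]), 'wrist_torque': array([ 0.00336499, -0.04131042,  0.00169108]), 'opening': 0.9992258089205068}
scene {'mtx': array([[374.65346294,   0.        , 316.6896311 ],
       [  0.        , 374.65346294, 201.99472607],
       [  0.        ,   0.        ,   1.        ]]), 'camera_from_world': array([[-0.15912409,  0.98707292,  0.01914607,  0.09099809],
       [ 0.71538391,  0.1286471 , -0.68678657, -0.31022701],
       [-0.68037151, -0.0955875 , -0.72660694,  1.60475487],
       [ 0.   
[... 296 characters left out ...]
,
       [-0.99779985, -0.02491065, -0.06144031,  0.59176662],
       [ 0.0615033 , -0.00176965, -0.99810531,  1.26436986],
       [ 0.        ,  0.        ,  0.        ,  1.        ]])}
{'mtx': array([[336.36677293,   0.        , 317.97865656],
       [  0.        , 336.36677293, 195.86163283],
       [  0.        ,   0.        ,   1.        ]]), 'mount': array([[ 5.30599711e-04, -9.61015482e-01, -2.76494053e-01,
         8.21741638e-02],
       [ 9.99999851e-01,  5.45389811e-04,  2.34058520e-05,
        -7.73199010e-04],
       [ 1.28303653e-04, -2.76494024e-01,  9.61015628e-01,
        -1.64965551e-01],
       [ 0.00000000e+00,  0.00000000e+00,  0.00000000e+00,
         1.00000000e+00]])}
```

View pics/scene0.png

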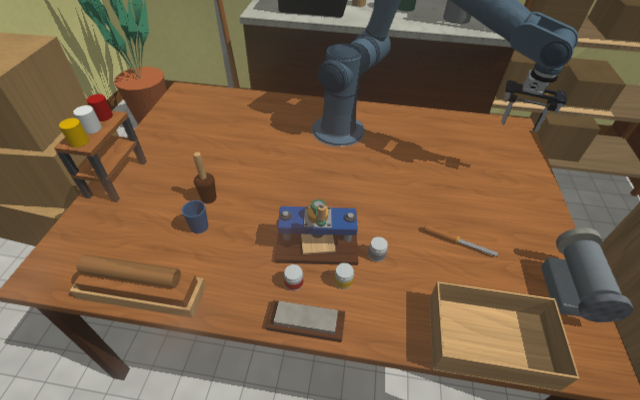

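View pics/top0.png

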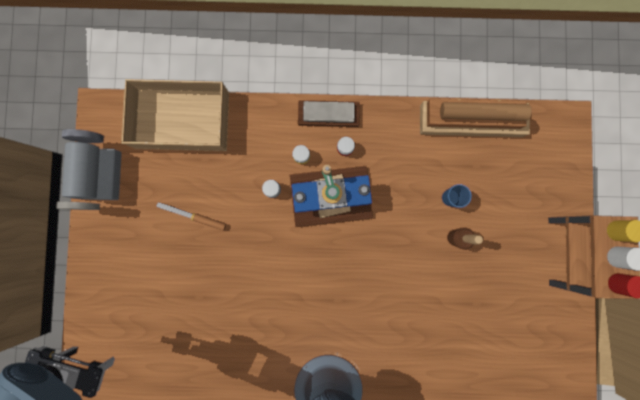

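```bash
python3 - <<'E'
import cv2,numpy as np
a=cv2.imread("pics/top0.png")[150:240,270:410];b=cv2.imread("pics/scene0.png")[190:275,260:380]
a=cv2.resize(a,(780,501),interpolation=cv2.INTER_CUBIC);b=cv2.resize(b,(780,552),interpolation=cv2.INTER_CUBIC)
cv2.imwrite("pics/z_top.png",a);cv2.imwrite("pics/z_scene.png",b)
E
```

```text
(no output)
```

View pics/z_top.png

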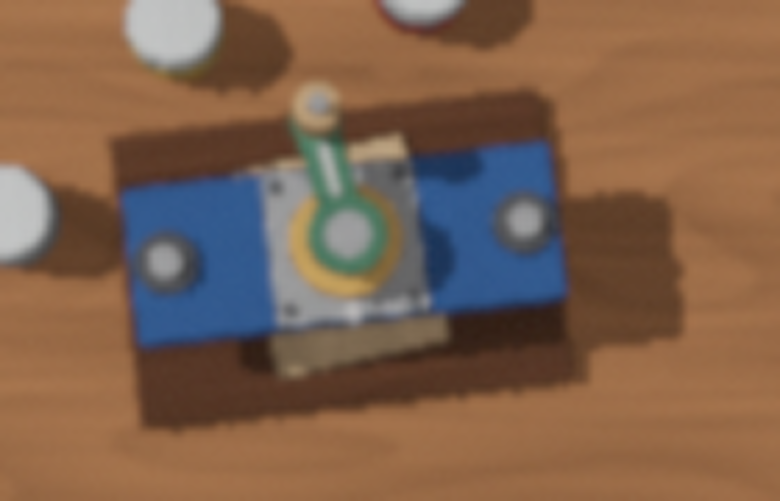

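View pics/z_scene.png

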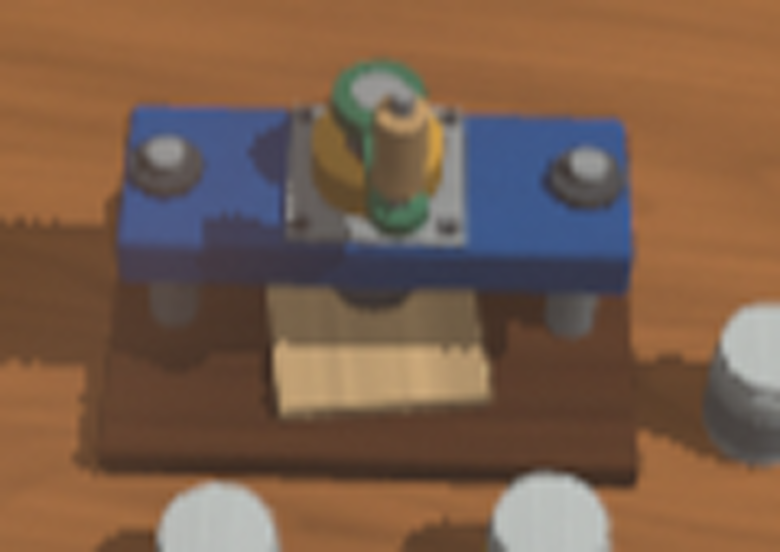

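```bash
cat > h.py <<'E'
from plant import arm
import numpy as np, cv2
from scipy.spatial.transform import Rotation as R
def ray(name,u,v,z):
    c=arm.calibration(name);K=c["mtx"];T=c["camera_from_world"]
    Rm,t=T[:3,:3],T[:3,3];o=-Rm.T@t;d=Rm.T@np.linalg.solve(K,[u,v,1.]);return o+d*(z-o[2])/d[2]
def wcam(s):
    c=arm.calibration("wrist");M=c["mount"];P=np.eye(4);P[:3,:3]=R.from_quat(s["tool_rot"]).as_matrix();P[:3,3]=s["ee_pos"];return c["mtx"],P@M
def wray(s,u,v,z):
    K,W=wcam(s);o=W[:3,3];d=W[:3,:3]@np.linalg.solve(K,[u,v,1.]);return o+d*(z-o[2])/d[2]
def wpix(s,X):
    K,W=wcam(s);p=K@(np.linalg.inv(W)@np.r_[X,1.])[:3];return p[:2]/p[2]
E
python3 - <<'E'
from h import *
f=lambda x,y:(270+(x+.5)/5.571-.5,150+(y+.5)/5.567-.5)
d=np.load("pics/top0.npy")
def pt(x,y):
    u,v=f(x,y);dd=d[int(round(v)),int(round(u))]
    c=arm.calibration("top");T=np.linalg.inv(c["camera_from_world"])
    return (T@np.r_[np.linalg.solve(c["mtx"],[u,v,1])*dd,1])[:3]
for n,p,z in [("hub",(348,234),.185),("pin",(319,103),.24),("line",(356,312),.124),("bl",(165,262),.13),("br",(525,222),.13),("TL",(122,188),.124),("TR",(549,142),.124),("BL",(139,346),.124),("BR",(567,298),.124),("collar",(345,240),.146)]:
    print(n,f(*p),ray("top",*f(*p),z).round(4),pt(*p).round(4))
E
python3 -m crank '[[0.06,0,0,0,0,0,0]]'
```

```text
hub (332.0560940585173, 191.6232261541225) [0.607  0.0055 0.185 ] [0.6078 0.0052 0.1758]
pin (326.85056542810986, 168.09170109574276) [0.6648 0.0222 0.24  ] [0.6654 0.0221 0.2355]
line (333.49210195656076, 205.63436321178372) [ 0.5711 -0.0013  0.124 ] [ 0.5711 -0.0013  0.1231]
bl (299.20741339077364, 196.6528650978983) [0.5946 0.0997 0.13  ] [0.5942 0.0994 0.1351]
br (363.82776880272843, 189.46766660679) [ 0.6204 -0.0888  0.13  ] [ 0.6199 -0.0883  0.1346]
TL (291.48887093879017, 183.36024788934793) [0.6336 0.1238 0.124 ] [0.6444 0.1318 0.0195]
TR (368.13579249685876, 175.09726962457339) [ 0.6637 -0.1013  0.124 ] [ 0.6648 -0.1022  0.1161]
BL (294.5403877221325, 211.7417819292258) [0.5503 0.1124 0.124 ] [0.5536 0.1192 0.0221]
BR (371.36681026745646, 203.11954373989582) [ 0.5813 -0.1123  0.124 ] [ 0.5883 -0.1273  0.0032]
collar (331.51759109675106, 192.70100592778874) [0.6072 0.006  0.146 ] [0.6043 0.0068 0.1815]
time: 0.22
ee_pos: [0.1555, 0.6308, 0.2189]
tool_rot: [0.121, 0.993, -0.0, -0.0]
force: [-0.5, -0.8, -0.3]
opening: 0.928
```

```bash
python3 -m crank '[[0.06,-0.04,-0.0293,-0.007,0,0,0],[0.06,-0.08,-0.0586,-0.014,0,0,0],[0.06,-0.12,-0.088,-0.021,0,0,0],[0.06,-0.16,-0.117,-0.028,0,0,0],[0.06,-0.2,-0.1465,-0.035,0,0,0],[0.06,-0.24,-0.176,-0.042,0,0,0],[0.06,-0.28,-0.205,-0.049,0,0,0],[0.06,-0.32,-0.2345,-0.056,0,0,0]]'
python3 -m crank '[[0.06,-0.04,-0.0293,-0.007,0,0,-0.03],[0.06,-0.08,-0.0586,-0.014,0,0,-0.06],[0.06,-0.12,-0.088,-0.021,0,0,-0.09],[0.06,-0.16,-0.117,-0.028,0,0,-0.12],[0.06,-0.2,-0.1465,-0.035,0,0,-0.15],[0.06,-0.24,-0.176,-0.042,0,0,-0.18],[0.06,-0.28,-0.205,-0.049,0,0,-0.21],[0.06,-0.32,-0.2345,-0.056,0,0,-0.242]]'
python3 - <<'E'
from h import *
s=arm.sense();print(s)
p,d=arm.snapshot("wrist");cv2.imwrite("pics/w1.png",p[:,:,::-1]);np.save("pics/w1.npy",d)
print(wpix(s,[.665,.022,.24]),wpix(s,[.607,.0055,.18]))
E
```

```text
time: 1.23
ee_pos: [0.4109, 0.3254, 0.2757]
tool_rot: [0.121, 0.993, 0.0, 0.0]
force: [-0.1, 1.4, -0.7]
opening: 0.641
time: 2.22
ee_pos: [0.6655, 0.0212, 0.3315]
tool_rot: [-0.001, 1.0, 0.0, -0.0]
force: [-0.2, -0.3, 0.4]
opening: 0.636
{'time': 2.225, 'joint_positions': array([-1.38183444e-01,  2.16574170e-01,  1.38911857e+00,  1.34879214e-04,
        1.53618346e+00, -1.71012807e+00]), 'qvel': array([-0.42751579,  0.5405052 , -0.71557762,  0.00076374,  0.17118656,
       -0.68054813]), 'joint_efforts': array([ 1.23341102e+00, -4.46300089e+01, -3.05530393e+01, -9.19375545e-02,
       -2.43856892e-02,  5.60017359e-01]), 'ee_pos': array([0.66553655, 0.02116386, 0.33145346]), 'tool_rot': array([-5.71803897e-04,  9.99999824e-01,  8.63601626e-05, -1.31088698e-04]), 'force': array([-0.19920174, -0.32495967,  0.38830176]), 'wrist_torque': array([ 0.0400972 , -0.02659725,  0.01891191]), 'opening': 0.6360953447564448}
[319.4934003  205.51887295] [301.521787   125.90089091]
```

View pics/w1.png

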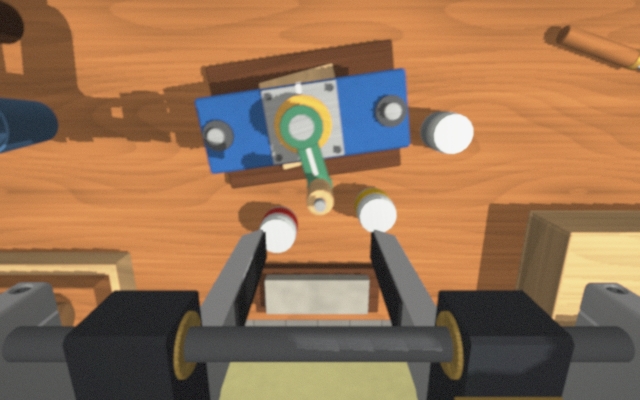

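```bash
python3 - <<'E'
from h import *
s=arm.sense();K,W=wcam(s);p,d=arm.snapshot("wrist")
def up(u,v):
    return (W@np.r_[np.linalg.solve(K,[u,v,1])*d[int(round(v)),int(round(u))],1])[:3].round(4)
print(s["ee_pos"],s["qvel"].round(3))
for q in [(319,205),(320,205),(320,206),(313,203),(328,204),(320,211),(301,126),(300,126),(312,160),(314,170),(302,100)]: print(q,up(*q))
cv2.imwrite("pics/w2.png",cv2.resize(p[90:230,240:400,::-1],None,fx=4.5,fy=4,interpolation=cv2.INTER_CUBIC))
E
```

```text
[0.66823267 0.01618351 0.33160094] [ 0.042 -0.042  0.069  0.02  -0.007  0.126]
(319, 205) [0.6711 0.0164 0.2289]
(320, 205) [0.6711 0.0172 0.229 ]
(320, 206) [0.672  0.0172 0.2286]
(313, 203) [ 7.411e-01  7.000e-03 -2.000e-04]
(328, 204) [0.667  0.0236 0.2389]
(320, 211) [ 0.7541  0.0178 -0.    ]
(301, 126) [ 6.102e-01 -3.000e-04  1.784e-01]
(300, 126) [ 0.6103 -0.0012  0.1778]
(312, 160) [0.6432 0.0096 0.1726]
(314, 170) [0.6532 0.0115 0.1718]
(302, 100) [ 0.5872 -0.0006  0.1453]
```

View pics/w2.png

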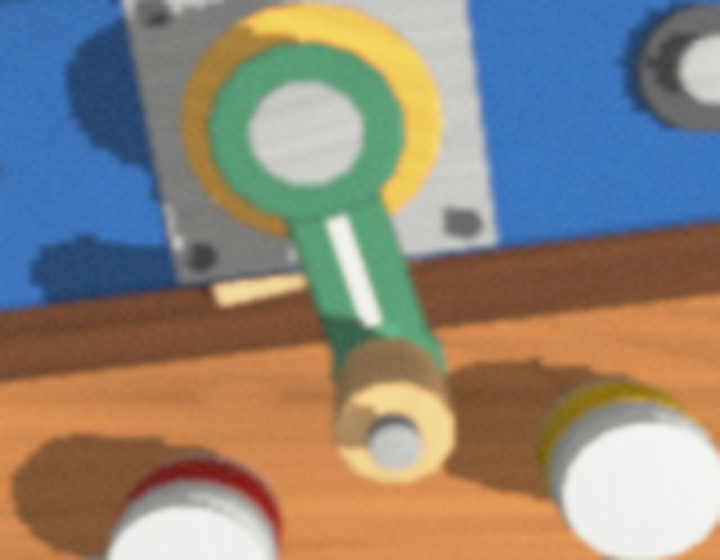

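```bash
python3 - <<'E'
from h import *
s=arm.sense();print(s["ee_pos"],s["qvel"].round(3),s["tool_rot"].round(4),s["force"])
p,d=arm.snapshot("wrist")
print(arm.sense()["ee_pos"])
cv2.imwrite("pics/w3.png",cv2.resize(p[90:230,240:400,::-1],None,fx=5,fy=4,interpolation=cv2.INTER_CUBIC))
K,W=wcam(s)
for n,m,z in [("green",None,.178)]:
    h=cv2.cvtColor(p,cv2.COLOR_RGB2HSV)
    g=cv2.inRange(h,(65,80,40),(90,255,255));y,x=np.nonzero(g);print("green",x.min(),x.max(),y.min(),y.max())
    b=cv2.inRange(h,(100,120,50),(125,255,255));b[:,:190]=0
    ct=max(cv2.findContours(b,0,2)[0],key=cv2.contourArea);print(cv2.minAreaRect(ct))
    bx=cv2.boxPoints(cv2.minAreaRect(ct));print([wray(s,*q,.124).round(4) for q in bx])
E
```

```text
[0.66667306 0.01863025 0.33112695] [ 0.056 -0.043  0.061  0.03   0.015  0.043] [ 2.e-03  1.e+00 -5.e-04  2.e-04] [-0.02477157 -0.09114869  0.14992208]
[0.66547178 0.02065462 0.33086943]
green 284 333 104 179
((377.4587707519531, 109.19476318359375), (78.5562515258789, 69.31590270996094), 82.303955078125)
[array([0.5603, 0.0392, 0.124 ]), array([0.5515, 0.1102, 0.124 ]), array([0.6318, 0.1273, 0.124 ]), array([0.6418, 0.0519, 0.124 ])]
```

View pics/w3.png

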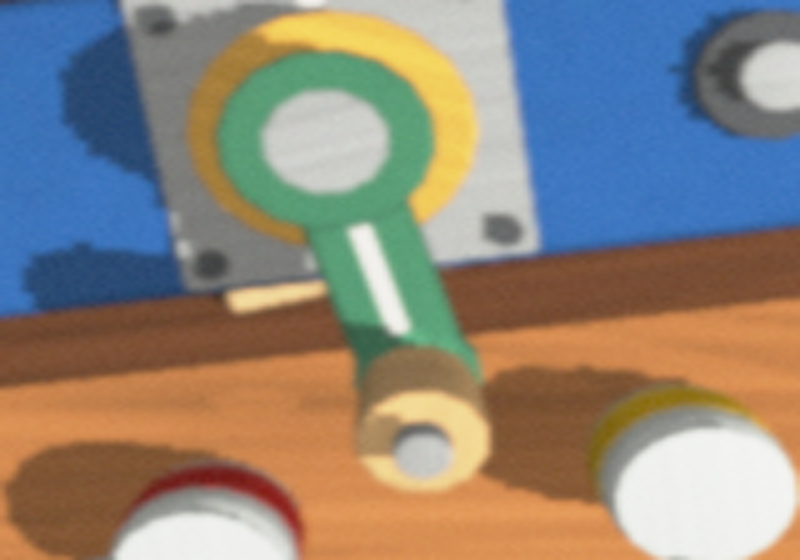

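```bash
python3 - <<'E'
from h import *
s=dict(ee_pos=np.array([0.66667306,0.01863025,0.33112695]),tool_rot=np.array([2e-3,1,-5e-4,2e-4]))
a=wray(s,324.2,202.1,.2375);b=wray(s,304.6,124.6,.178);print(a,b,np.hypot(*(a-b)[:2]),np.arctan2(*(a-b)[1::-1]))
E
python3 -m crank '[[0.06,0,0,0,0,0,0],[0.06,0,0,0,0,0,0]]'
```

```text
[0.66402112 0.02315739 0.2375    ] [0.6071065  0.00588203 0.178     ] 0.05947867200107987 0.29469314338642943
time: 2.62
ee_pos: [0.6641, 0.0237, 0.3315]
tool_rot: [-0.001, 1.0, 0.0, -0.0]
force: [-0.8, -0.6, -0.2]
opening: 0.642
```

```bash
python3 -m crank '[[0.06,0,0,0.03,0,0,0],[0.06,0,0,0.06,0,0,0],[0.06,0,0,0.09,0,0,0],[0.06,0,0,0.11,0,0,0],[0.06,0,0,0.12,0,0,0],[0.06,0,0,0.128,0,0,0],[0.06,0,0,0.128,0,0,0],[0.06,0,0,0.128,0,0,0]]'
python3 - <<'E'
from h import *
s=arm.sense();print(s["ee_pos"],s["force"])
p,d=arm.snapshot("wrist");cv2.imwrite("pics/w4.png",p[:,:,::-1])
E
```

```text
time: 3.62
ee_pos: [0.6652, 0.0224, 0.2045]
tool_rot: [-0.0, 1.0, -0.0, 0.001]
force: [0.2, 0.4, 0.5]
opening: 0.639
[0.66524577 0.02242732 0.20446486] [0.20708528 0.43941376 0.45270167]
```

View pics/w4.png

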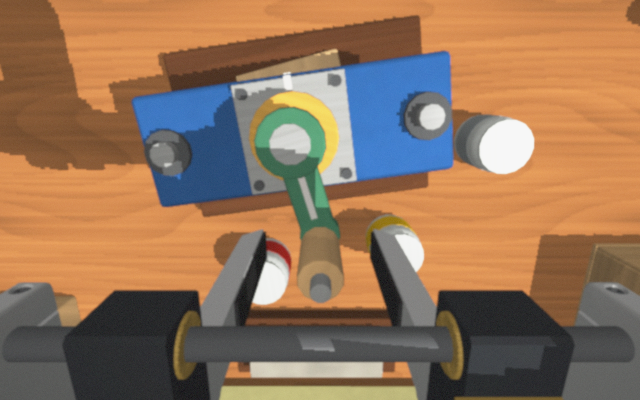

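The handle stands centred between the fingers (pin at about (320,285)). Close the grip.

```bash
python3 -m crank '[[0.015,0,0,0,0,0,0],[0.015,0,0,0,0,0,0],[0.015,0,0,0,0,0,0],[0.015,0,0,0,0,0,0],[0.015,0,0,0,0,0,0],[0.015,0,0,0,0,0,0]]' 25
python3 - <<'E'
from h import *
s=arm.sense();print(s)
p,d=arm.snapshot("wrist");cv2.imwrite("pics/w5.png",p[:,:,::-1])
E
```

```text
time: 4.42
ee_pos: [0.6649, 0.0223, 0.2035]
tool_rot: [-0.0, 1.0, -0.0, 0.0]
force: [0.5, -0.8, -0.1]
opening: 0.238
{'time': 4.425, 'joint_positions': array([-1.36492624e-01,  2.92860532e-01,  1.52980452e+00, -3.08684977e-04,
        1.31852843e+00, -1.70726007e+00]), 'qvel': array([-0.00061029, -0.00087763, -0.00030616, -0.00031622, -0.00051036,
        0.00050059]), 'joint_efforts': array([ 6.42542727e-01, -4.31857324e+01, -3.08889842e+01,  1.74614880e-01,
        2.48674024e-01, -2.12144419e-03]), 'ee_pos': array([0.66486718, 0.02225956, 0.20352649]), 'tool_rot': array([-2.40518307e-05,  9.99999969e-01, -1.75229962e-04,  1.77395270e-04]), 'force': array([ 0.53828728, -0.78602303, -0.09541505]), 'wrist_torque': array([-0.07412084, -0.02617097,  0.01897073]), 'opening': 0.2382711307743775}
```

View pics/w5.png

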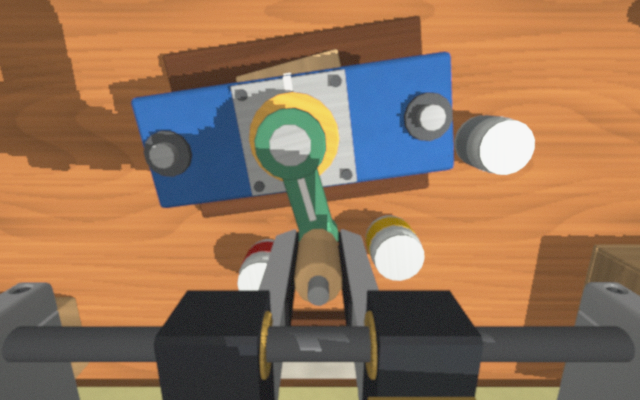

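```bash
cat >> h.py <<'E'
def table(t0,step,n,r=.06):
    # prints tool dx, dy (mm) for each successive bearing
    for k in range(1,n+1):
        t=t0+step*k;print(k,round(t,3),"dx %.1f dy %.1f"%(-1e3*r*(np.cos(t)-np.cos(t0)),1e3*r*(np.sin(t)-np.sin(t0))))
E
python3 - <<'E'
from h import *
table(.286,.125,8);table(1.286,.125,8)
E
```

```text
1 0.411 dx 2.6 dy 7.0
2 0.536 dx 6.0 dy 13.7
3 0.661 dx 10.2 dy 19.9
4 0.786 dx 15.2 dy 25.5
5 0.911 dx 20.8 dy 30.5
6 1.036 dx 27.0 dy 34.7
7 1.161 dx 33.7 dy 38.1
8 1.286 dx 40.7 dy 40.7
1 1.411 dx 7.3 dy 1.7
2 1.536 dx 14.8 dy 2.4
3 1.661 dx 22.3 dy 2.2
4 1.786 dx 29.7 dy 1.0
5 1.911 dx 36.9 dy -1.0
6 2.036 dx 43.8 dy -4.0
7 2.161 dx 50.2 dy -7.7
8 2.286 dx 56.2 dy -12.3
```

```bash
python3 -m crank '[[0.015,0.0026,0.007,0,0,0,0],[0.015,0.006,0.0137,0,0,0,0],[0.015,0.0102,0.0199,0,0,0,0],[0.015,0.0152,0.0255,0,0,0,0],[0.015,0.0208,0.0305,0,0,0,0],[0.015,0.027,0.0347,0,0,0,0],[0.015,0.0337,0.0381,0,0,0,0],[0.015,0.0407,0.0407,0,0,0,0]]'
python3 - <<'E'
from h import *
s=arm.sense();print(s["ee_pos"],s["force"],s["opening"])
p,d=arm.snapshot("wrist");cv2.imwrite("pics/w6.png",p[:,:,::-1]);np.save("pics/w6.npy",d)
s=arm.sense();print(s["ee_pos"],s["force"],s["opening"])
E
```

```text
time: 5.48
ee_pos: [0.6236, 0.0638, 0.2035]
tool_rot: [-0.0, 1.0, 0.0, 0.0]
force: [2.2, 1.4, -0.0]
opening: 0.241
[0.62359854 0.0637721  0.20353981] [ 2.23032366  1.42617381 -0.00479351] 0.2410669261292169
[0.6224813  0.06404357 0.20331634] [-0.53194068  2.25856203 -0.0877718 ] 0.23912055713466585
```

View pics/w6.png

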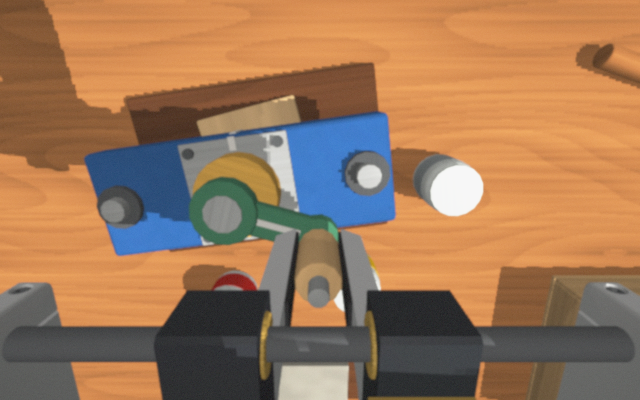

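```bash
cat >> h.py <<'E'
def look(tag):
    s=arm.sense();p,d=arm.snapshot("wrist");s2=arm.sense()
    cv2.imwrite(f"pics/{tag}.png",p[:,:,::-1]);np.save(f"pics/{tag}.npy",d)
    print("t",s2["time"],"ee",s["ee_pos"].round(4),"F",s["force"].round(2),s2["force"].round(2),"open",round(s2["opening"],3),"hubz",hubz(s,d))
def hubz(s,d):
    K,W=wcam(s);u,v=wpix(s,[.607,.0057,.178]).round().astype(int)
    a=d[v-4:v+5,u-4:u+5];g,h=np.mgrid[v-4:v+5,u-4:u+5]
    P=np.linalg.solve(K,np.stack([h.ravel(),g.ravel(),np.ones(81)]))*a.ravel()
    z=(W[:3,:3]@P+W[:3,3:])[2];return np.median(z).round(4),(u,v)
E
python3 - <<'E'
from h import *
s=dict(ee_pos=np.array([.6236,.0638,.2035]),tool_rot=np.array([0,1,0,0.]))
print(hubz(s,np.load("pics/w6.npy")))
s=dict(ee_pos=np.array([.66667,.01863,.33113]),tool_rot=np.array([0,1,0,0.]))
print(hubz(s,np.load("pics/w1.npy")))
E
python3 -m crank '[[0.015,0.0073,0.0017,0,0,0,0],[0.015,0.0148,0.0024,0,0,0,0],[0.015,0.0223,0.0022,0,0,0,0],[0.015,0.0297,0.001,0,0,0,0],[0.015,0.0369,-0.001,0,0,0,0],[0.015,0.0438,-0.004,0,0,0,0],[0.015,0.0502,-0.0077,0,0,0,0],[0.015,0.0562,-0.0123,0,0,0,0]]'
python3 -c "
from h import *
look('w7')
table(2.286,.07,3)"
```

```text
(np.float64(0.1785), (np.int64(222), np.int64(213)))
(np.float64(0.1765), (np.int64(304), np.int64(124)))
time: 6.52
ee_pos: [0.567, 0.0507, 0.2033]
tool_rot: [-0.0, 1.0, 0.0, -0.001]
force: [-0.3, 3.6, 0.7]
opening: 0.237
t 6.575 ee [0.567  0.0507 0.2033] F [-0.28  3.64  0.71] [-3.15  1.35 -0.01] open 0.236 hubz (np.float64(0.2948), (np.int64(249), np.int64(297)))
1 2.356 dx 3.1 dy -2.9
2 2.426 dx 5.9 dy -5.9
3 2.496 dx 8.6 dy -9.2
```

View pics/w7.png

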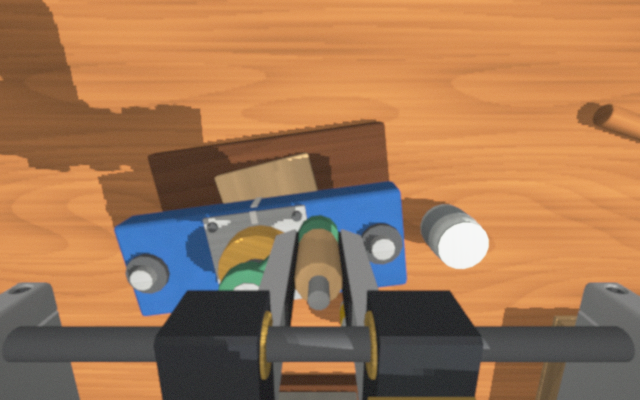

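```bash
cat >> h.py <<'E'
def probe(tag,n=4):
    F=[];Z=[];D=[]
    for i in range(n):
        s=arm.sense();F.append(s["force"]);p,d=arm.snapshot("wrist");D.append(d)
    d=np.median(D,0);np.save(f"pics/{tag}.npy",d)
    K,W=wcam(s);h=cv2.cvtColor(p,cv2.COLOR_RGB2HSV)
    g=cv2.inRange(h,(60,80,30),(95,255,255));g[:,:295]=0;g[:,345:]=0;g[:150]=0;g[300:]=0
    y,x=np.nonzero(g);
    if len(x):
        P=np.linalg.solve(K,np.stack([x,y,np.ones(len(x))]))*d[y,x];z=(W[:3,:3]@P+W[:3,3:])[2];gz=np.median(z).round(4),y.min(),len(x)
    else: gz=None
    # pin: median z in small patch
    y,x=np.mgrid[284:300,314:324];P=np.linalg.solve(K,np.stack([x.ravel(),y.ravel(),np.ones(x.size)]))*d[y,x].ravel();z=(W[:3,:3]@P+W[:3,3:])[2]
    b=s["ee_pos"][:2]-[.607,.0057]
    print(tag,"t",round(s["time"],2),"ee",s["ee_pos"].round(4),"bearing %.3f r %.4f"%(np.arctan2(b[1],b[0])%(2*np.pi),np.hypot(*b)),"F",np.mean(F,0).round(2),"fz",[round(f[2],2) for f in F],"open",round(s["opening"],3),"green",gz,"pin",np.median(z).round(4))
    cv2.imwrite(f"pics/{tag}.png",cv2.resize(p[190:310,260:380,::-1],None,fx=4,fy=4,interpolation=cv2.INTER_CUBIC))
E
python3 -c "
from h import *
probe('p0')"
```

```text
p0 t 6.72 ee [0.5668 0.0504 0.2029] bearing 2.304 r 0.0601 F [-3.49  2.35  0.3 ] fz [np.float64(-0.01), np.float64(-0.21), np.float64(0.37), np.float64(1.05)] open 0.241 green (np.float64(0.176), np.int64(216), 433) pin 0.2419
```

View pics/p0.png

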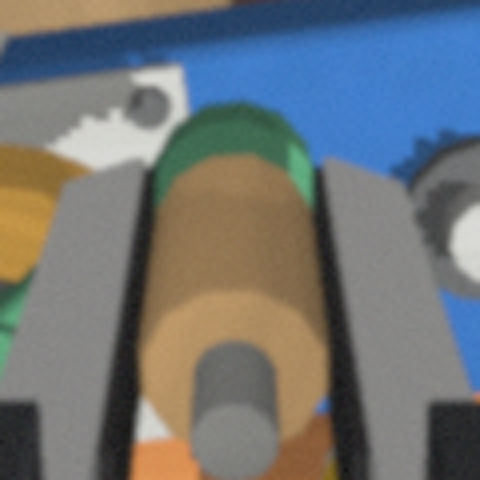

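```bash
python3 -m crank '[[0.015,0.0031,-0.0029,0,0,0,0],[0.015,0.0059,-0.0059,0,0,0,0],[0.015,0.0086,-0.0092,0,0,0,0]]'
python3 -c "
from h import *
probe('p1')
table(2.496,.07,3)
table(2.636,.07,3);table(2.776,.07,2);table(2.916,.07,2);table(3.056,.07,2);table(3.196,.07,2);table(3.336,.07,2);table(3.476,.07,2);table(3.616,.07,2);table(3.756,.07,2)"
```

```text
time: 7.15
ee_pos: [0.5591, 0.0419, 0.2034]
tool_rot: [-0.0, 1.0, 0.0, -0.0]
force: [-1.6, 4.5, 1.5]
opening: 0.243
p1 t 7.3 ee [0.5586 0.0413 0.2032] bearing 2.507 r 0.0600 F [-3.29  2.06  1.05] fz [np.float64(1.52), np.float64(1.7), np.float64(0.87), np.float64(0.11)] open 0.238 green (np.float64(0.1762), np.int64(216), 432) pin 0.2419
1 2.566 dx 2.4 dy -3.4
2 2.636 dx 4.6 dy -7.0
3 2.706 dx 6.5 dy -10.8
1 2.706 dx 1.9 dy -3.7
2 2.776 dx 3.5 dy -7.6
3 2.846 dx 4.9 dy -11.6
1 2.846 dx 1.4 dy -4.0
2 2.916 dx 2.4 dy -8.0
1 2.986 dx 0.8 dy -4.1
2 3.056 dx 1.3 dy -8.3
1 3.126 dx 0.2 dy -4.2
2 3.196 dx 0.1 dy -8.4
1 3.266 dx -0.4 dy -4.2
2 3.336 dx -1.0 dy -8.3
1 3.406 dx -1.0 dy -4.1
2 3.476 dx -2.2 dy -8.1
1 3.546 dx -1.5 dy -3.9
2 3.616 dx -3.3 dy -7.7
1 3.686 dx -2.0 dy -3.7
2 3.756 dx -4.3 dy -7.2
1 3.826 dx -2.5 dy -3.3
2 3.896 dx -5.3 dy -6.5
```

```bash
python3 -m crank '[[0.015,0.0024,-0.0034,0,0,0,0],[0.015,0.0046,-0.007,0,0,0,0]]'|head -1
python3 -c "
from h import *
probe('p2',3)"
```

```text
time: 7.6
p2 t 7.7 ee [0.5543 0.0342 0.2034] bearing 2.647 r 0.0599 F [-3.93  1.49  0.36] fz [np.float64(-0.25), np.float64(0.73), np.float64(0.62)] open 0.238 green (np.float64(0.1762), np.int64(215), 496) pin 0.2421
```

```bash
python3 -m crank '[[0.015,0.0019,-0.0037,0,0,0,0],[0.015,0.0035,-0.0076,0,0,0,0]]'|head -1
python3 -c "
from h import *
probe('p3',3)"
```

```text
time: 8.0
p3 t 8.1 ee [0.5507 0.0262 0.2033] bearing 2.793 r 0.0599 F [-4.52 -0.22  0.54] fz [np.float64(0.54), np.float64(0.44), np.float64(0.65)] open 0.24 green (np.float64(0.176), np.int64(215), 510) pin 0.2418
```

```bash
python3 -m crank '[[0.015,0.0014,-0.004,0,0,0,0],[0.015,0.0024,-0.008,0,0,0,0]]'|head -1
python3 -c "
from h import *
probe('p4',3)"
```

```text
time: 8.4
p4 t 8.5 ee [0.5486 0.0185 0.2033] bearing 2.927 r 0.0598 F [-4.01  0.8  -0.15] fz [np.float64(-0.59), np.float64(-0.28), np.float64(0.43)] open 0.235 green (np.float64(0.1675), np.int64(212), 619) pin 0.2336
```

View pics/p4.png

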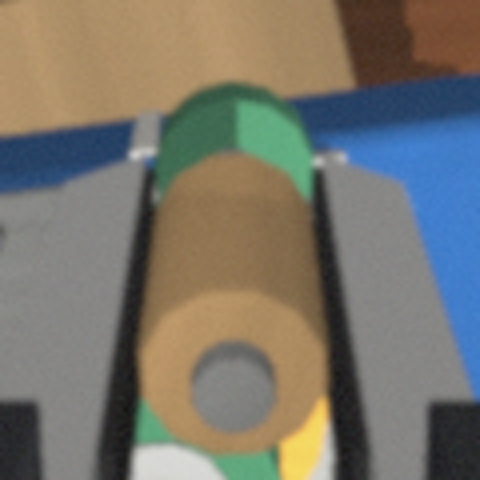

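The view shows the drop: the pin has sunk about 8.3 mm and is almost flush, the green arm is 8.5 mm lower, and fz has fallen. I'll turn slightly further so the drop completes, then check again.

```bash
python3 -m crank '[[0.015,0.0006,-0.0029,0,0,0,0],[0.015,0.0006,-0.0029,0,0,0,0],[0.015,0.0006,-0.0029,0,0,0,0]]'|head -1
python3 -c "
from h import *
probe('p5',4)"
```

```text
time: 8.93
p5 t 9.07 ee [0.5481 0.0161 0.2035] bearing 2.967 r 0.0598 F [-3.92  0.33 -0.77] fz [np.float64(-0.86), np.float64(-0.26), np.float64(-0.48), np.float64(-1.5)] open 0.24 green (np.float64(0.1673), np.int64(212), 614) pin 0.2332
```

```bash
python3 -m crank '[[0.015,0.0005,-0.0036,0,0,0,0],[0.015,0.0005,-0.0036,0,0,0,0],[0.015,0.0005,-0.0036,0,0,0,0]]'|head -1
python3 -c "
from h import *
probe('p6',4)
table(3.026,-.125,8);table(2.026,-.125,8);table(1.026,-.125,8);table(.026,-.125,8);table(-.974,-.125,8);table(-1.974,-.125,8);table(-2.974,-.1,4)"
```

```text
time: 9.5
p6 t 9.65 ee [0.5476 0.0124 0.2035] bearing 3.030 r 0.0598 F [-3.66 -0.35 -0.97] fz [np.float64(-0.65), np.float64(-0.98), np.float64(-0.92), np.float64(-1.33)] open 0.24 green (np.float64(0.1673), np.int64(212), 620) pin 0.2333
1 2.901 dx -1.3 dy 7.4
2 2.776 dx -3.6 dy 14.5
3 2.651 dx -6.7 dy 21.3
4 2.526 dx -10.6 dy 27.7
5 2.401 dx -15.3 dy 33.6
6 2.276 dx -20.7 dy 38.8
7 2.151 dx -26.7 dy 43.3
8 2.026 dx -33.2 dy 47.0
1 1.901 dx -6.9 dy 2.9
2 1.776 dx -14.2 dy 4.9
3 1.651 dx -21.6 dy 5.9
4 1.526 dx -29.1 dy 6.0
5 1.401 dx -36.5 dy 5.2
6 1.276 dx -43.8 dy 3.5
7 1.151 dx -50.8 dy 0.9
8 1.026 dx -57.5 dy -2.6
1 0.901 dx -6.2 dy -4.3
2 0.776 dx -11.7 dy -9.3
3 0.651 dx -16.6 dy -15.0
4 0.526 dx -20.8 dy -21.2
5 0.401 dx -24.1 dy -27.9
6 0.276 dx -26.6 dy -35.0
7 0.151 dx -28.2 dy -42.3
8 0.026 dx -28.9 dy -49.8
1 -0.099 dx 0.3 dy -7.5
2 -0.224 dx 1.5 dy -14.9
3 -0.349 dx 3.6 dy -22.1
4 -0.474 dx 6.6 dy -28.9
5 -0.599 dx 10.4 dy -35.4
6 -0.724 dx 15.0 dy -41.3
7 -0.849 dx 20.3 dy -46.6
8 -0.974 dx 26.3 dy -51.2
1 -1.099 dx 6.5 dy -3.8
2 -1.224 dx 13.3 dy -6.8
3 -1.349 dx 20.5 dy -8.9
4 -1.474 dx 27.9 dy -10.1
5 -1.599 dx 35.4 dy -10.3
6 -1.724 dx 42.9 dy -9.7
7 -1.849 dx 50.2 dy -8.1
8 -1.974 dx 57.3 dy -5.6
1 -2.099 dx 6.7 dy 3.4
2 -2.224 dx 12.9 dy 7.5
3 -2.349 dx 18.6 dy 12.5
4 -2.474 dx 23.6 dy 18.0
5 -2.599 dx 27.8 dy 24.2
6 -2.724 dx 31.3 dy 30.9
7 -2.849 dx 33.9 dy 37.9
8 -2.974 dx 35.6 dy 45.2
1 -3.074 dx 0.7 dy 6.0
2 -3.174 dx 0.8 dy 12.0
3 -3.274 dx 0.3 dy 17.9
4 -3.374 dx -0.8 dy 23.8
```

View pics/p6.png

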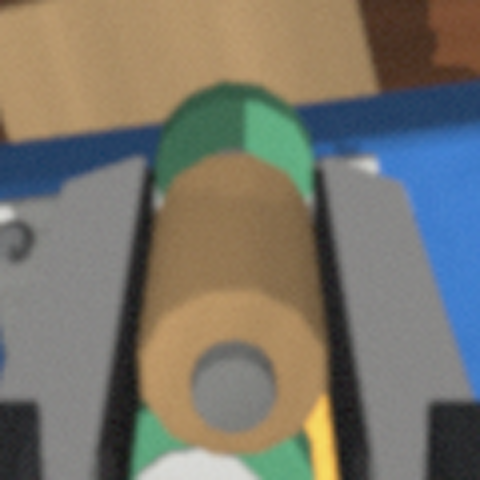

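Steady: the drop is complete (fz changed by about 1.2 N, pin flush). Now I'll turn forward one turn.

```bash
python3 -m crank '[[0.015,-0.0013,0.0074,0,0,0,0],[0.015,-0.0036,0.0145,0,0,0,0],[0.015,-0.0067,0.0213,0,0,0,0],[0.015,-0.0106,0.0277,0,0,0,0],[0.015,-0.0153,0.0336,0,0,0,0],[0.015,-0.0207,0.0388,0,0,0,0],[0.015,-0.0267,0.0433,0,0,0,0],[0.015,-0.0332,0.047,0,0,0,0]]'
python3 -c "
from h import *
probe('p7',2)"
```

```text
time: 10.7
ee_pos: [0.5813, 0.0602, 0.2035]
tool_rot: [-0.0, 1.0, 0.0, 0.0]
force: [-3.0, 3.0, -0.2]
opening: 0.237
p7 t 10.75 ee [0.5822 0.0605 0.2036] bearing 1.995 r 0.0602 F [-1.98  3.89 -1.04] fz [np.float64(-0.15), np.float64(-1.92)] open 0.235 green (np.float64(0.1657), np.int64(210), 671) pin 0.2316
```

View pics/p7.png

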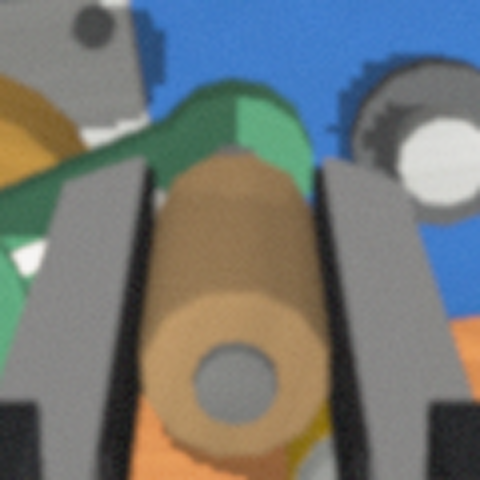

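The arm is sinking (0.1673 to 0.1657 after 1 rad, 1.6 mm as expected), so the thread has caught. I'll carry on.

```bash
python3 -m crank '[[0.015,-0.0069,0.0029,0,0,0,0],[0.015,-0.0142,0.0049,0,0,0,0],[0.015,-0.0216,0.0059,0,0,0,0],[0.015,-0.0291,0.006,0,0,0,0],[0.015,-0.0365,0.0052,0,0,0,0],[0.015,-0.0438,0.0035,0,0,0,0],[0.015,-0.0508,0.0009,0,0,0,0],[0.015,-0.0575,-0.0026,0,0,0,0]]'
python3 -m crank '[[0.015,-0.0062,-0.0043,0,0,0,0],[0.015,-0.0117,-0.0093,0,0,0,0],[0.015,-0.0166,-0.015,0,0,0,0],[0.015,-0.0208,-0.0212,0,0,0,0],[0.015,-0.0241,-0.0279,0,0,0,0],[0.015,-0.0266,-0.035,0,0,0,0],[0.015,-0.0282,-0.0423,0,0,0,0],[0.015,-0.0289,-0.0498,0,0,0,0]]'
python3 -c "
from h import *
probe('p8',2)"
```

```text
time: 11.8
ee_pos: [0.6391, 0.0567, 0.2037]
tool_rot: [-0.0, 1.0, -0.0, 0.001]
force: [-1.1, 4.1, -0.5]
opening: 0.239
time: 12.8
ee_pos: [0.6671, 0.0065, 0.2033]
tool_rot: [-0.0, 1.0, -0.0, -0.0]
force: [0.1, 1.3, -1.1]
opening: 0.237
p8 t 12.85 ee [0.6671 0.0053 0.2033] bearing 6.277 r 0.0601 F [ 0.48 -0.32 -1.77] fz [np.float64(-1.08), np.float64(-2.46)] open 0.239 green (np.float64(0.1628), np.int64(150), 2191) pin 0.2289
```

View pics/p8.png

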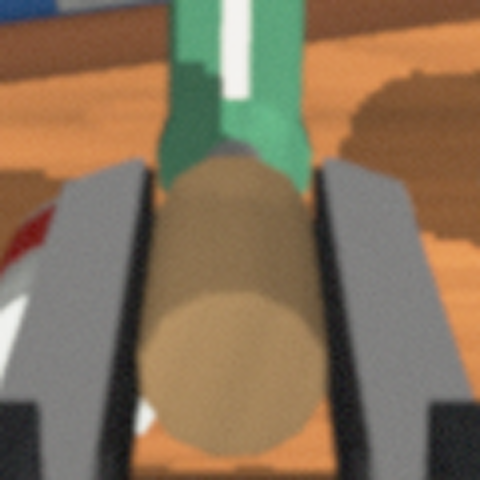

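```bash
python3 -m crank '[[0.015,0.0003,-0.0075,0,0,0,0],[0.015,0.0015,-0.0149,0,0,0,0],[0.015,0.0036,-0.0221,0,0,0,0],[0.015,0.0066,-0.0289,0,0,0,0],[0.015,0.0104,-0.0354,0,0,0,0],[0.015,0.015,-0.0413,0,0,0,0],[0.015,0.0203,-0.0466,0,0,0,0],[0.015,0.0263,-0.0512,0,0,0,0]]'
python3 -m crank '[[0.015,0.0065,-0.0038,0,0,0,0],[0.015,0.0133,-0.0068,0,0,0,0],[0.015,0.0205,-0.0089,0,0,0,0],[0.015,0.0279,-0.0101,0,0,0,0],[0.015,0.0354,-0.0103,0,0,0,0],[0.015,0.0429,-0.0097,0,0,0,0],[0.015,0.0502,-0.0081,0,0,0,0],[0.015,0.0573,-0.0056,0,0,0,0]]'
python3 -c "
from h import *
probe('p9',2)"
```

```text
time: 13.9
ee_pos: [0.6404, -0.0439, 0.2034]
tool_rot: [-0.0, 1.0, 0.0, -0.0]
force: [-1.6, 5.9, -0.3]
opening: 0.243
time: 14.9
ee_pos: [0.5844, -0.0497, 0.2042]
tool_rot: [-0.0, 1.0, -0.0, 0.002]
force: [3.3, 5.3, -1.8]
opening: 0.241
p9 t 14.95 ee [ 0.5835 -0.0493  0.2041] bearing 4.309 r 0.0598 F [ 2.22  5.19 -1.88] fz [np.float64(-1.75), np.float64(-2.01)] open 0.242 green (np.float64(0.1593), np.int64(207), 750) pin 0.2297
```

View pics/p9.png

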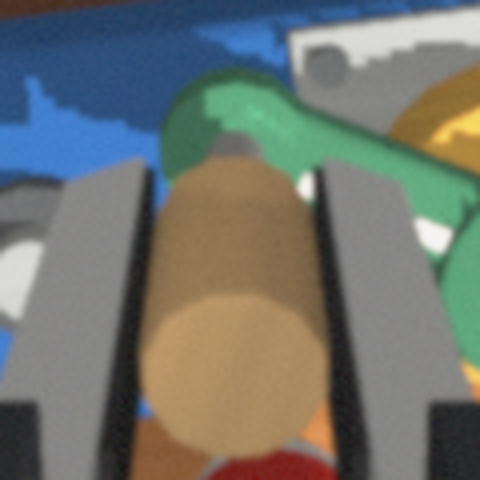

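```bash
python3 -m crank '[[0.015,0.0067,0.0034,0,0,0,0],[0.015,0.0129,0.0075,0,0,0,0],[0.015,0.0186,0.0125,0,0,0,0],[0.015,0.0236,0.018,0,0,0,0],[0.015,0.0278,0.0242,0,0,0,0],[0.015,0.0313,0.0309,0,0,0,0],[0.015,0.0339,0.0379,0,0,0,0],[0.015,0.0356,0.0452,0,0,0,0]]'
python3 -m crank '[[0.015,0.0007,0.006,0,0,0,0],[0.015,0.0008,0.012,0,0,0,0],[0.015,0.0003,0.0179,0,0,0,0],[0.015,-0.0002,0.0209,0,0,0,0],[0.015,-0.0002,0.0209,0,0,0,0],[0.015,-0.0002,0.0209,0,0,0,0],[0.015,-0.0002,0.0209,0,0,0,0],[0.015,-0.0002,0.0209,0,0,0,0]]'
python3 -c "
from h import *
probe('p10',4)
for n in ['scene','top']:
    p,d=arm.snapshot(n);cv2.imwrite(f'pics/{n}9.png',p[:,:,::-1])
print(arm.sense()['qvel'].round(4))"
```

```text
time: 16.0
ee_pos: [0.5478, -0.0043, 0.2034]
tool_rot: [-0.0, 1.0, -0.0, -0.0]
force: [4.4, -0.6, -1.6]
opening: 0.24
time: 17.0
ee_pos: [0.548, 0.0166, 0.2033]
tool_rot: [-0.0, 1.0, 0.0, -0.0]
force: [1.5, 2.6, -1.1]
opening: 0.238
p10 t 17.15 ee [0.548  0.0166 0.2033] bearing 2.959 r 0.0600 F [ 0.67  1.37 -1.62] fz [np.float64(-1.12), np.float64(-1.82), np.float64(-1.81), np.float64(-1.72)] open 0.242 green (np.float64(0.1572), np.int64(208), 623) pin 0.2289
[-0.0006  0.0001 -0.0005 -0.0004 -0.002  -0.0014]
```

View pics/p10.png

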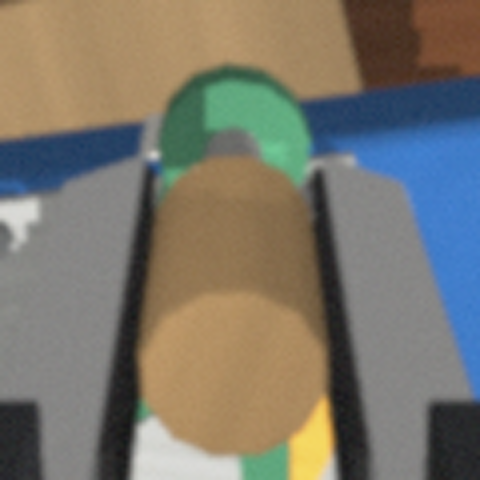

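View pics/scene9.png

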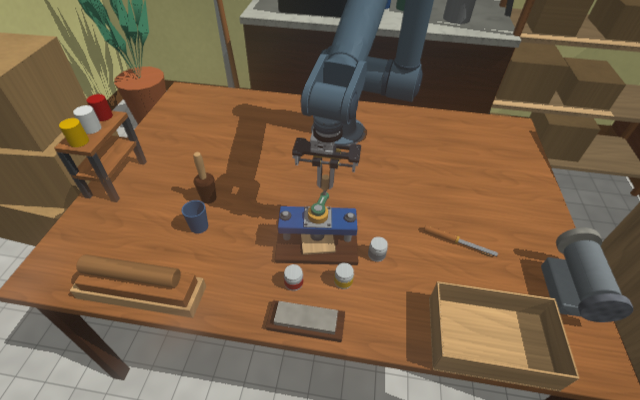

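The crank arm now reads 0.1572 m, 10.1 mm below its height after the drop. The grip is steady, the arm is still, and the bystanders are in their first places. I'm handing in.

```bash
python3 -c "
from plant import arm
print(arm.sign_off())"
```

```text
the job is handed in; nothing more can be done
None
```

The screw's thread has caught, and I handed the job in at about 17 s with the gripper still holding the handle.

- **Backward:** I gripped the handle at 25 N and turned it backward about 2.6 rad in all. The screw dropped between about 2.5 and 2.6 rad. The wrist view showed the pin sinking about 8.5 mm and the crank arm sinking about 9 mm, and the vertical force changed by about 1.2 N. I turned about 0.1 rad more to be sure the drop was complete, and the height no longer changed.
- **Forward:** I then turned it forward about 6.35 rad, just over one full turn. The crank arm sank a further 10.1 mm (0.1673 to 0.1572 m), which is one pitch, so the thread has caught.

**Last checks:** the opening was steady at about 0.24 (22.5 mm on the 23 mm handle), joint speeds were near zero, and the remaining forces were under 2 N. In the last scene picture the cans, mallet, chisel, pot and panel look unmoved; I judged this by eye only.

**Disagreements:**
- The drop measured about 9 mm rather than the stated 10 mm; I put this down to depth-camera error.
- Near the end the pin-depth reading no longer meant anything, because the pin had gone inside the handle.

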